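# Hang the rinsed substrate baskets up to drain

### The job

Hang every rinsed substrate basket on the drying rail to drain. First turn both of the rail's lock collars clockwise to their green locked marks; only then take an S-hook from the little stand for each basket, hook it over the rail, and hang the basket by the middle of its handle bar in the hook's lower curl, so that it hangs level, still and clear of the bench. Keep the baskets upright while carrying them (the glass would slide out) and leave the wafer box, the glass dish and the bottle where they are.

Things in the scene. Friction and masses are not known exactly. Their poses are not given: they have to be found in the camera images.
- rack: Drying rail, fixed: a round steel rail of 14 mm diameter along the rack's y axis, centre line 250 mm above the bench, between two posts of 22 mm diameter at y = +-235 mm (round feet 56 mm, black clamp heads 40 mm in diameter at rail height). Origin on the bench below the rail's middle; x away from the robot. Takes three baskets side by side, about 135 mm apart.
- rail_mid (a point): Middle of the rail, on its centre line, 250 mm above the bench; axes as the rack (y along the rail).
- collar_left (a joint): Angle of the left (+y) lock collar about its upright axis, rad: 0 = loose (white index line towards the rack's -x, at the red mark), growing clockwise seen from above; the green locked mark is at 1.30, the stop at 1.35. Counts as locked above 1.18. Stays where it is left (friction 0.12 N m).
- collar_right (a joint): The same for the right (-y) collar; also clockwise seen from above.
- collar_left_top (a point): Centre of the left collar's top face, on its axis, 286 mm above the bench. The collar is a black knurled ring of 50 mm diameter, 24 mm high (262 to 286 mm above the bench), captive on the post, whose end stands 4 mm above it; under it, with 4 mm free, a grey dial flange of 68 mm diameter bears the marks. The white index line lies towards the point's -x.
- collar_right_top (a point): The same for the right collar.
- hookstand: Fixed parking stand for the hooks: base plate 60 x 160 x 8 mm, two thin posts at y = +-73 mm, and between them a bar of 14 mm diameter along its y axis, centre line 175 mm above the bench. Origin on the bench under its middle. The hooks hang on the bar about 45 mm apart.
- hook0: Blue coated S-hook of flat bar 14 mm wide (y), 6 mm thick, 153 mm long, 0.09 kg, in its x-z plane. Origin: inner apex of its upper curl (touches the top of the bar it hangs on); z up. Upper curl: half circle about z = -15 mm, inner radius 15, 42 mm wide over x, open downwards; tip on the +x side, straight to z = -30 mm; on the -x side the shank runs straight down (x = -18 mm) to z = -60 mm.
- hook1: As hook0; any hook may take any basket. At first all hang on the stand's bar, lower mouth towards the robot (-x). To take one off a bar, lift it about 45 mm and then draw it out towards its -x (the slanting shank lies under the bar, so it does not lift straight off); to hook it on, do the reverse.
- hook2: As hook0. A hook that has just been let go swings a little for some seconds.
- hook0_seat (a point): Where the centre of an 8 mm bar lies when it hangs in the hook's lower curl: 137 mm below the hook's origin. The shank slants from x = -18 mm, z = -60 to x = +18, z = -95 mm (hook's axes), then down into the lower curl: half circle, inner radius 15 mm, about z = -126 mm, open upwards, its tip on the -x side ending at z = -126 mm. Lowest point z = -147 mm.
- hook1_seat (a point): The same for hook1.
- hook2_seat (a point): The same for hook2.
- basket0: White open polymer basket, box 84 (x) x 92 (y) x 45 mm high, 0.22 kg; in the middle of each +-x wall an upright grip lug, 10 mm thick (y), from x = 42 to 78 mm and z = 10 to 45 mm. Fixed steel handle of 8 mm round bar: uprights at y = +-48 mm and a straight bar along y, centre line 92 mm above the underside (47 mm above the rim). Origin: centre of the underside, z up.
- basket1: As basket0. All stand on the bench at first, bars roughly along y; two or three are present.
- basket2: As basket0.
- basket0_bar (a point): Middle of this basket's handle bar, on its centre line; axes as the basket.
- basket1_bar (a point): Middle of this basket's handle bar, on its centre line; axes as the basket.
- basket2_bar (a point): Middle of this basket's handle bar, on its centre line; axes as the basket.
- waferbox: Bystander: flat round clear wafer box with a blue band, 120 mm diameter, 22 mm high; origin under its centre.
- dish: Bystander: round covered glass dish, 70 mm diameter, 28 mm high; origin under its centre.
- washbottle: Bystander: white bottle with a red cap, 60 mm diameter, about 130 mm high; origin under its centre.

How it is judged:
By the outcome, as a careful person would: the job done as asked, in the order asked, and still so for the second after the job is handed in, with the robot touching nothing.
Of basket0, basket1, basket2 only 2 to 3 are there at a start; the rules pass over those that are not, and their reading is None.
At some moment in a run one of basket0, basket1, basket2 may be knocked a few centimetres aside while the robot is not near it.
It also fails if it takes over 210 s, if anything falls off the work surface, if the arm or the gripper's body presses on something with over 40 N, if the wrist force passes 120 N, or if a joint passes its speed limit or range.

### The arm

A 6-joint arm with a two-finger parallel gripper is mounted at the origin on the work surface. World frame = base frame: x ahead of the robot, y to its left, z up, the work surface at z = 0. Lengths are in m, angles in rad, forces in N, time in s.
With the tool pointing down it reaches from about 0.375 to 0.975 m from the base axis. Payload 3.8 kg.
Tool frame: the origin (TCP) lies midway between the tips of the shut fingers; the grasp point (between the pads) lies 19 mm behind it; z points along the fingers, y is the line along which they close (so a half turn about z gives the same grasp; the last joint's range is limited). The gripper opens to 88 mm and grips with 3 to 60 N. Pads are 18 mm wide; open, the fingers measure 123 mm over their backs; the gripper's body (75 mm by 187 mm) begins 45 mm behind the grasp point.
Start: joints at [-1.147, 0.264, 1.604, -0, 1.274, -0.037], TCP at [0.3, -0.605, 0.239] pointing down, gripper open.
Joint ranges: [-2.63, 2.63], [-0.94, 2.18], [0.31, 2.57], [-1.31, 4.45], [0, 2.66], [-2.55, 2.55]. Speed limits (rad/s): [2.57, 2.57, 3.14, 3.14, 3.14, 3.14].

### API

Orientations are given as a rotation vector (axis times angle).
In Python, from cell import manip, capture gives the robot as it stands (manip), with the cameras as plain functions. Calls block until the motion is done:
- manip.move_pose(position, orientation): joint-space move of the TCP to a pose.
- manip.move_linear(position, rate=0.15, rot=None): straight line of the TCP; rot=None keeps the orientation; rate is the mean speed in m/s.
- manip.set_joints(angles): joint-space move.
- manip.set_gripper(opening, force=None): finger opening in m; force is the grip in N (None keeps the last); returns when the fingers have stopped.
- manip.dwell(seconds).
- manip.inverse_kinematics(position, orientation): joint angles nearest the present ones, or None.
- manip.state(): the state.
- capture(name): name is "scene" or "top"; returns a dict with "image" (420x560x3 uint8, blue, green, red), "z_map" (420x560 float32, m along the optical axis (not along the pixel's ray), 0 where there is no reading), "intrinsics" (3x3 intrinsics, pixels), "k1" (the pictures are not rectified: a ray, as slopes to the right and down, at radius r is drawn at 1 + k1 r^2 times it, then the intrinsics apply), "position" and "orientation" of the camera in the world. Camera axes: x right, y down, z forward; pixel columns grow to the right and rows downward; lengths in m; the calibration is good to about 2 mm. A picture is of the moment at which its call begins.
A pose or a line that the arm cannot do raises manip.IKError and nothing moves.
- manip.close_job(): hands the job in; it is judged then, once.
The state is a dict: "clock": time; "joint_pos": joint angles; "joint_velocities": joint speeds; "tau": joint torques, N m; "tool_pos": TCP position; "tcp_rot": TCP orientation; "contact_force": force on the tool from outside, world axes, zero at the start; "moment": the same for the moment, N m; "gripper_width": finger opening in m; "grasp_force": force on a finger pad.
Only numpy, scipy, OpenCV 4.12 (cv2) and the standard library are available. Lean on these libraries where they do the work, as an engineer would, in place of code of your own. Each camera call takes 0.05 s, during which the arm holds its last target. There are 200 camera calls.

## Working session

There is one attempt and no reset: what is moved stays moved. The work goes in short steps, each a Python script; the robot and the scene stay as the last script left them, time stands still between calls to the robot, and variables do not carry over. Pictures are saved under pics/ and viewed, at most 14 in all, crops included, and the job is handed in when it is done.

```bash
ls; mkdir -p pics; cat > h.py <<'E'
import numpy as np, cv2
from scipy.spatial.transform import Rotation as R
from cell import manip, capture
def grab(name):
    c=capture(name); K=np.array(c["intrinsics"]); h,w=c["z_map"].shape
    u,v=np.meshgrid(np.arange(w),np.arange(h))
    a=np.stack([(u-K[0,2])/K[0,0],(v-K[1,2])/K[1,1]],-1)
    s=a.copy()
    for _ in range(8): s=a/(1+c["k1"]*(s**2).sum(-1,keepdims=True))
    z=c["z_map"]; P=np.concatenate([s*z[...,None],z[...,None]],-1)
    o=np.array(c["orientation"]); Rm=o if o.shape==(3,3) else R.from_rotvec(o).as_matrix()
    W=P@Rm.T+np.array(c["position"]); W[z<=0]=np.nan
    return c,W
E
python3 - <<'E'
from h import *
for n in("scene","top"):
    c,W=grab(n); cv2.imwrite(f"pics/{n}0.png",c["image"]); np.save(f"{n}0.npy",W); print(n,c["position"],c["orientation"],c["k1"],c["intrinsics"])
print(manip.state())
E
```

```text
cell.py
pics
scene [1.60193193 0.0513376  1.16980577] [-1.70907608 -1.80296974  0.77055073] 0.04129240032590043 [[528.97094838   0.         286.15742573]
 [  0.         528.97094838 206.39356749]
 [  0.           0.           1.        ]]
top [ 0.39990983 -0.00195851  1.17174522] [-2.13795504  2.13512502 -0.18246143] 0.043235294529564476 [[427.18225776   0.         271.53441273]
 [  0.         427.18225776 201.24219794]
 [  0.           0.           1.        ]]
{'clock': 0.1, 'joint_pos': array([-1.14689106e+00,  2.64649218e-01,  1.60523393e+00,  1.11668113e-05,
        1.27371534e+00, -3.69104638e-02]), 'joint_velocities': array([ 5.83485487e-04, -1.26391552e-03, -2.69724680e-03, -3.47047741e-04,
        1.91422587e-06,  4.83324565e-04]), 'tau': array([ 4.03543236e-04, -5.03617537e+01, -3.58071721e+01,  7.31275021e-02,
        2.33348517e-02, -7.40381597e-05]), 'tool_pos': array([ 0.29988733, -0.60400323,  0.23753368]), 'tcp_rot': array([-3.05665356e+00, -7.17005030e-01,  5.89042406e-04]), 'contact_force': array([-0.02512923, -0.8121757 , -0.56768542]), 'moment': array([-0.02123019, -0.01391115, -0.02347266]), 'grasp_force': 0.0, 'gripper_width': 0.0881969038002727}
```

View pics/scene0.png

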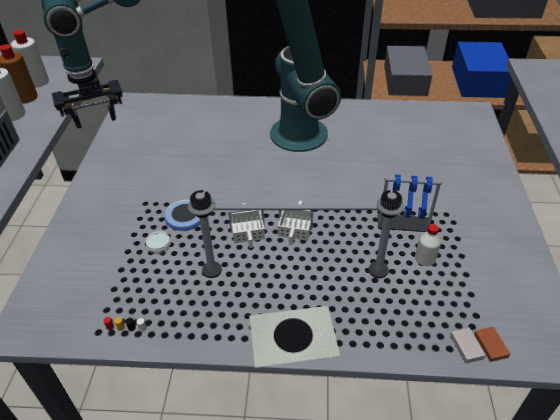

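View pics/top0.png

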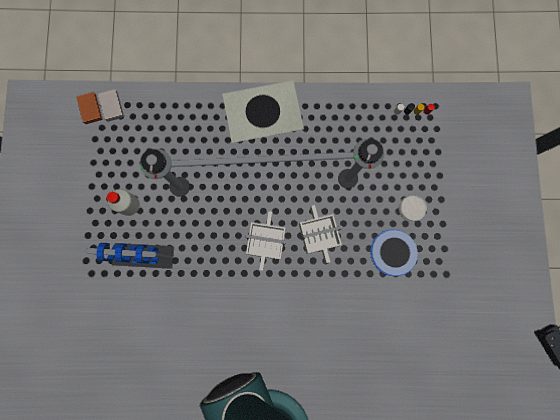

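The two views show two baskets (top px (266,243) and (320,235)), three blue hooks at (105..150,253), and collars at (155,162) and (371,152). The bottle is at (120,202), the wafer box at (395,252) and the dish at (414,208).

```bash
cat > m.py <<'E'
from h import *
np.set_printoptions(precision=4,suppress=True)
def circ(P):
    A=np.c_[2*P[:,:2],np.ones(len(P))]; s=np.linalg.lstsq(A,(P[:,:2]**2).sum(1),rcond=None)[0]; return s[:2],np.sqrt(s[2]+s[0]**2+s[1]**2)
if __name__=="__main__":
    for n in("scene","top"):
        W=np.load(f"{n}0.npy"); I=cv2.imread(f"pics/{n}0.png").astype(int); z=W[...,2]
        ok=np.isfinite(z)&(W[...,0]>.3)&(W[...,0]<1)&(abs(W[...,1])<.5)
        print(n,"bench",np.nanmedian(z[ok&(z<.02)]))
        for s in(1,-1):
            m=ok&(z>.275)&(z<.3)&(s*W[...,1]>0)
            P=W[m]; (c,r),_,=cv2.minEnclosingCircle(P[:,:2].astype(np.float32)),0
            print("collar",s,len(P),P.mean(0),np.median(P[:,2]),c,r)
        m=ok&(z>.24)&(z<.262)&(abs(W[...,1]+0.0)<.15)&(W[...,0]>.5); P=W[m]
        if len(P)>5: print("rail",len(P),np.polyfit(P[:,1],P[:,0],1),np.median(P[:,2]),P[:,1].min(),P[:,1].max())
        blue=(I[...,0]>I[...,2]+60)&(I[...,0]>110)&ok&(z>.1)
        k,l,st,ce=cv2.connectedComponentsWithStats(blue.astype(np.uint8))
        for i in range(1,k):
            if st[i,4]>8: P=W[l==i]; print("blue",st[i],P.mean(0),P.min(0),P.max(0))
        for u,(lo,hi) in {"bar":(.08,.115),"rim":(.035,.055)}.items():
            m=ok&(z>lo)&(z<hi)&(I.min(-1)>(130 if u=="rim" else 0))&(abs(W[...,1])<.22)
            k,l,st,ce=cv2.connectedComponentsWithStats(m.astype(np.uint8))
            for i in range(1,k):
                if st[i,4]>10:
                    P=W[l==i]; r=cv2.minAreaRect(P[:,:2].astype(np.float32)); print(u,st[i],P.mean(0),r)
E
python3 m.py
python3 - <<'E'
import cv2,numpy as np
t=cv2.imread('pics/top0.png');s=cv2.imread('pics/scene0.png')
f=lambda im,a,b,c,d,w,h:cv2.resize(im[b:d,a:c],(w,h),interpolation=cv2.INTER_CUBIC)
o=np.vstack([np.hstack([f(t,130,137,180,187,300,300),f(t,346,127,396,177,300,300)]),np.hstack([f(t,85,225,185,275,400,200),f(s,380,165,450,235,200,200)])])
cv2.imwrite('pics/crop1.png',o)
E
```

```text
scene bench -0.0010847340332262867
collar 1 282 [0.6441 0.2507 0.2847] 0.28493893033114986 (0.6415815949440002, 0.25306349992752075) 0.028317218646407127
collar -1 280 [ 0.6674 -0.215   0.2846] 0.2848724425054799 (0.6637689471244812, -0.21321402490139008) 0.0280145350843668
rail 597 [-0.0501  0.6554] 0.25330084958139043 -0.14963915661628802 0.14820094708245443
blue [396 175   5   9  44] [0.4539 0.2995 0.1829] [0.4351 0.2931 0.1739] [0.4662 0.3063 0.1895]
blue [412 176   6   9  47] [0.4554 0.3459 0.1831] [0.4396 0.339  0.1752] [0.468  0.3532 0.1889]
blue [427 177   6   9  49] [0.4577 0.3865 0.1822] [0.4372 0.3785 0.168 ] [0.4709 0.3971 0.1913]
blue [408 191   6  12  51] [0.4456 0.3453 0.1104] [0.4319 0.339  0.1007] [0.46   0.3528 0.1247]
blue [422 192   6  12  53] [0.4479 0.3866 0.1115] [0.4336 0.3789 0.1   ] [0.464  0.3946 0.1231]
bar [229 210  22   6  51] [ 0.5139 -0.1597  0.0914] ((0.5123677849769592, -0.15084491670131683), (0.013797910884022713, 0.0622025765478611), 12.114011764526367)
bar [310 210   4   4  11] [0.498  0.0598 0.0871] ((0.49718207120895386, 0.0599091574549675), (0.
[... 2211 characters left out ...]
42), (0.10283694416284561, 0.007843725383281708), 81.13646697998047)
rim [300 205  37  30 116] [ 0.5458 -0.1248  0.0439] ((0.5454899668693542, -0.12542249262332916), (0.0688348263502121, 0.09135258197784424), 14.028936386108398)
rim [249 212  36  28 124] [0.5279 0.0026 0.0437] ((0.527401328086853, 0.0032673180103302), (0.09151238948106766, 0.06614548712968826), 81.61874389648438)
rim [305 231  37  32 126] [ 0.462  -0.1457  0.0438] ((0.4642903506755829, -0.14480185508728027), (0.07390537112951279, 0.09134112298488617), 12.309178352355957)
rim [246 238  37  33 147] [0.4442 0.0156 0.0441] ((0.44559431076049805, 0.016427788883447647), (0.09193845093250275, 0.07528018951416016), 79.3389663696289)
```

View pics/crop1.png

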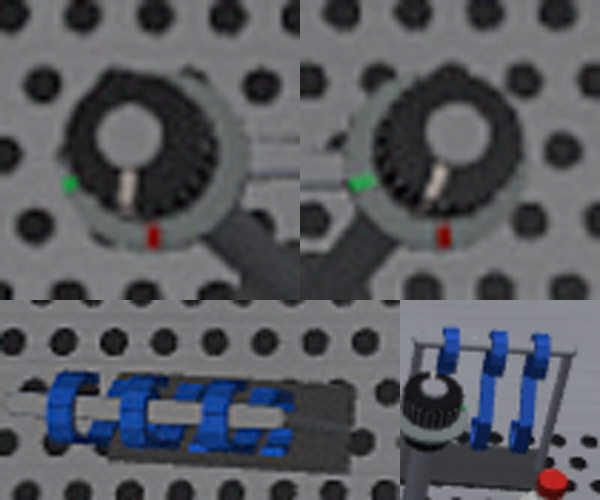

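The crop shows the left index line near its red mark. The right one already seems turned a little clockwise. I'll measure both, then start with the collars.

```bash
cat >> h.py <<'E'
np.set_printoptions(precision=4,suppress=True)
PSI=.0504; CL=np.array([.6392,.2513]); CR=np.array([.6624,-.2155])
RX=np.array([np.cos(PSI),np.sin(PSI)]); RY=np.array([-np.sin(PSI),np.cos(PSI)]); RM=(CL+CR)/2
def ori(th,tilt=0):
    """tool down, closing line along yaw th; tilt leans the tool back about the closing line"""
    y=np.array([np.cos(th),np.sin(th),0]); z=np.array([0,0,-1.]); M=np.c_[np.cross(y,z),y,z]
    return (R.from_rotvec(y*tilt)*R.from_matrix(M)).as_rotvec()
def idx(c):
    out=[]
    for n in("scene","top"):
        k,W=grab(n); z=W[...,2]; I=k["image"].astype(int); m=(z>.27)&(np.hypot(*(W[...,:2]-c).transpose(2,0,1))<.035)
        c2=cv2.minEnclosingCircle(W[m][:,:2].astype(np.float32))[0]
        d=W[...,:2]-c2; r=np.hypot(d[...,0],d[...,1]); w=m&(r>.0135)&(r<.023)&(I.min(-1)>110)
        v=d[w].mean(0) if w.any() else np.array([np.nan]*2)
        out.append(((np.arctan2(-RX[1],-RX[0])-np.arctan2(v[1],v[0])+np.pi)%(2*np.pi)-np.pi, w.sum()))
    return out
def st():
    s=manip.state(); print("t%.1f"%s["clock"],s["tool_pos"],"F",s["contact_force"],"M",s["moment"],"w%.4f g%.1f"%(s["gripper_width"],s["grasp_force"])); return s
E
python3 - <<'E'
from h import *
print(RM,idx(CL),idx(CR))
for c in(CL,CR):
    for th in np.arange(-1.5,3.2,.5):
        q=manip.inverse_kinematics(np.r_[c,.33],ori(th)); print(round(th,2),q)
for t in(.5,.8): 
  for p in([.42,.02,.03],[.44,-.15,.03],[.59,.1,.06],[.59,-.07,.06]): print(t,manip.inverse_kinematics(p,ori(np.pi/2,-t)),manip.inverse_kinematics(p,ori(-np.pi/2,t)))
print(R.from_rotvec(ori(np.pi/2,-.5)).as_matrix()[:,2])
E
```

```text
[0.6508 0.0179] [(np.float64(-0.04481204883450696), np.int64(3)), (np.float64(0.12342770556510896), np.int64(6))] [(np.float64(-0.004266237739317447), np.int64(6)), (np.float64(0.4230257951820473), np.int64(9))]
-1.5 [0.3383 0.2478 1.4586 0.     1.4353 1.8383]
-1.0 [ 0.3383  0.2478  1.4586 -0.      1.4353  1.3383]
-0.5 [0.3383 0.2478 1.4586 0.     1.4353 0.8383]
0.0 [ 0.3383  0.2478  1.4586 -0.      1.4353  0.3383]
0.5 [ 0.3383  0.2478  1.4586  0.      1.4353 -0.1617]
1.0 [ 0.3383  0.2478  1.4586 -0.      1.4353 -0.6617]
1.5 [ 0.3383  0.2478  1.4586  0.      1.4353 -1.1617]
2.0 [ 0.3383  0.2478  1.4586  0.      1.4353 -1.6617]
2.5 [ 0.3383  0.2478  1.4586  0.      1.4353 -2.1617]
3.0 None
-1.5 [-0.3503  0.2668  1.4351  0.      1.4397  1.1497]
-1.0 [-0.3503  0.2668  1.4351 -0.      1.4397  0.6497]
-0.5 [-0.3503  0.2668  1.4351  0.      1.4397  0.1497]
0.0 [-0.3503  0.2668  1.4351 -0.      1.4397 -0.3503]
0.5 [-0.3503  0.2668  1.4351  0.      1.4397 -0.8503]
1.0 [-0.3503  0.2668  1.4351  0.      1.4397 -1.3503]
1.5 [-0.3503  0.2668  1.4351 -0.      1.4397 -1.8503]
2.0 [-0.3503  0.2668  1.4351 -0.      1.4397 -2.3503]
2.5 None
3.0 None
0.5 None None
0.5 None [-0.5757 -0.1006  2.5384  0.7849  0.3782  0.3048]
0.5 [ 0.1733  0.0793  2.2824 -0.2858  0.2976 -1.1445] [ 0.1733  0.0793  2.2824 -0.2858  0.2976  1.9971]
0.5 [-0.2201  0.0687  2.2941  0.3538  0.307  -2.1032] [-0.2201  0.0687  2.2941  0.3538  0.307   1.0384]
0.8 None None
0.8 None None
0.8 [0.2122 0.0718 2.4614 3.8475 0.2351 1.0276] [ 0.2122  0.0718  2.4614  3.8475  0.2351 -2.114 ]
0.8 [-0.2703  0.059   2.4755  2.2977  0.2592  2.207 ] [-0.2703  0.059   2.4755  2.2977  0.2592 -0.9345]
[ 0.4794 -0.     -0.8776]
```

```bash
cat > collar.py <<'E'
from h import *
import sys
def turn(c,th,grip=15,z=.2665):
    manip.set_gripper(.08)
    manip.move_pose(np.r_[c,.36],ori(th)); manip.move_linear(np.r_[c,z],.12); manip.set_gripper(.03,grip); s=st()
    m0=s["moment"][2]; q=np.array(s["joint_pos"]); M=[]
    for i in range(14):
        q[5]+=.1; manip.set_joints(q); m=manip.state()["moment"][2]-m0; M.append(m)
        if abs(m)>.3: break
    print(i,np.array(M)); st(); manip.set_gripper(.08); manip.move_linear(np.r_[c,.36],.2)
if __name__=="__main__":
    turn(CL,1.0); print(idx(CL)); st()
E
python3 collar.py
```

```text
t5.4 [0.6383 0.2496 0.267 ] F [-3.4184 -4.8763  4.0884] M [-0.8355  0.5262  0.0216] w0.0496 g15.0
13 [-0.1257 -0.1575 -0.17   -0.1143 -0.1469 -0.1864 -0.207  -0.0818 -0.1763
 -0.1406 -0.111  -0.1856 -0.1174 -0.0818]
t8.9 [0.6376 0.2499 0.2669] F [-5.2671 -2.0679  3.4098] M [-0.3548  0.7418 -0.0602] w0.0495 g15.0
[(np.float64(1.3193868714606616), np.int64(5)), (np.float64(0.590482594666975), np.int64(16))]
t10.2 [0.6383 0.251  0.3573] F [-0.4591 -0.4548 -0.2286] M [-0.0524 -0.0444 -0.0048] w0.0798 g0.0
```

```bash
python3 - <<'E'
from collar import *
turn(CR+[-.001,-.001],.4)
manip.move_pose([.45,.05,.42],ori(0))
for n in("scene","top"):
    c,W=grab(n); cv2.imwrite(f"pics/{n}1.png",c["image"]); np.save(f"{n}1.npy",W)
t=cv2.imread('pics/top1.png');s=cv2.imread('pics/scene1.png')
f=lambda im,a,b,d:cv2.resize(im[b:b+d,a:a+d],(300,300),interpolation=cv2.INTER_CUBIC)
cv2.imwrite('pics/crop2.png',np.vstack([np.hstack([f(t,130,137,50),f(t,346,127,50)]),np.hstack([f(s,370,185,40),f(s,181,183,40)])]))
st()
E
```

```text
t13.6 [ 0.661  -0.2169  0.2669] F [-2.7407 -0.5795  2.1667] M [-0.0971  0.3539  0.0183] w0.0495 g15.0
13 [-0.1821 -0.0976 -0.1218 -0.1413 -0.1384 -0.16   -0.1311 -0.1049 -0.0926
 -0.0278 -0.0519 -0.0721 -0.054   0.0065]
t17.1 [ 0.6643 -0.2179  0.2681] F [11.0095 -2.2699 -1.4655] M [-0.3298 -1.7098  0.0247] w0.0497 g15.0
t19.7 [0.4507 0.0494 0.4193] F [ 0.2333 -0.9485 -0.1089] M [-0.0346 -0.0796 -0.0307] w0.0804 g0.0
```

View pics/crop2.png

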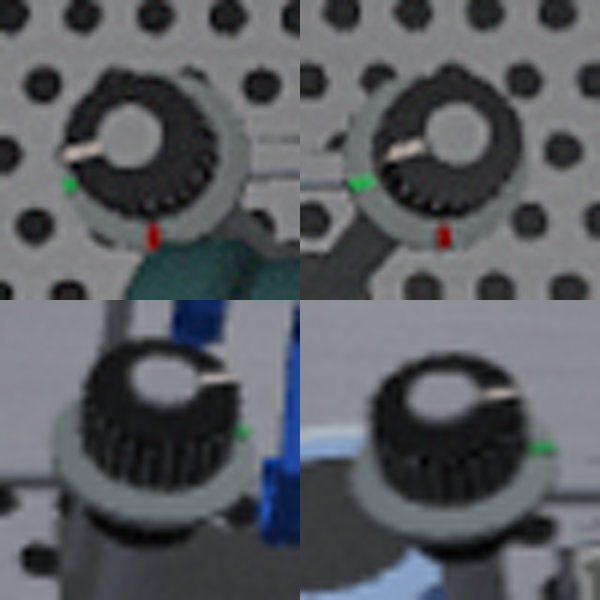

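Both index lines are now at the green marks (crop px (85,150) and (405,150)), so the collars are locked. Next are the two hooks. Touch showed the top camera to be the accurate one, so I'll use its positions.

```bash
cat >> h.py <<'E'
RM=np.array([.6488,.016])
def rp(x,y,z): return np.r_[RM+x*RX+y*RY,z]
E
cat > hook.py <<'E'
from h import *
S=-.055; HX=np.array([np.cos(S),np.sin(S)])
def hook(p,yr):
    p=np.array(p); manip.set_gripper(.07,25); manip.move_pose(np.r_[p,.27],ori(S)); manip.move_linear(np.r_[p,.154],.12)
    manip.set_gripper(.02,25); s=st(); p=s["tool_pos"][:2]
    manip.move_linear(np.r_[p,.199],.1); st()
    manip.move_linear(np.r_[p-.085*HX,.199],.15); manip.move_linear(np.r_[p-.085*HX,.30],.2)
    manip.move_pose(rp(-.1,yr,.30),ori(PSI)); st()
    manip.move_linear(rp(-.1,yr,.275),.15); manip.move_linear(rp(0,yr,.275),.12); st()
    manip.move_linear(rp(0,yr,.231),.08); s=st()
    if abs(s["contact_force"][2])<1.5: manip.move_linear(rp(0,yr,.229),.04); st()
if __name__=="__main__":
    import sys; hook(eval(sys.argv[1]),float(sys.argv[2]))
    capture("top") ; cv2.imwrite(f"pics/hk{sys.argv[2]}.png",np.vstack([capture("scene")["image"][150:300,170:450]]).repeat(2,0).repeat(2,1))
E
python3 hook.py "(.4445,.297)" -.08
```

```text
t22.9 [0.4446 0.2971 0.1543] F [-0.259  -0.3936  0.9239] M [-0.043   0.0105  0.0072] w0.0416 g25.0
t23.4 [0.4445 0.297  0.1989] F [ 0.3241  0.2338 -2.1676] M [-0.0064 -0.1075  0.0489] w0.0413 g25.0
t26.4 [ 0.5527 -0.068   0.2997] F [-0.1262  0.6945 -1.3458] M [-0.0292 -0.0817 -0.0361] w0.0419 g25.0
t27.7 [ 0.6525 -0.0639  0.275 ] F [-0.4495 -0.7135 -1.2641] M [ 0.0164 -0.0519 -0.0285] w0.0415 g25.0
t28.4 [ 0.6524 -0.0639  0.23  ] F [-0.6427 -0.1434 -1.6318] M [-0.045  -0.0645  0.0153] w0.0416 g25.0
```

View pics/hk-.08.png

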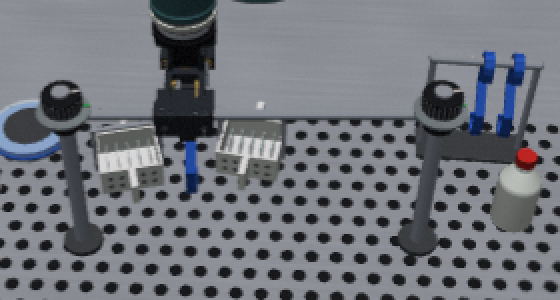

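The first hook is held over the rail, with its lower part at (190,165). It has not touched yet, so I'll lower it until I feel contact, release it, and then do the second hook.

```bash
cat >> hook.py <<'E'
    def seat(yr):
        f0=manip.state()["contact_force"][2]
        for z in np.arange(.229,.2235,-.001):
            manip.move_linear(rp(0,yr,z),.02); s=manip.state()
            if s["contact_force"][2]-f0>2.5: break
        st(); manip.set_gripper(.05); manip.dwell(.3); manip.set_gripper(.07); manip.move_linear(rp(0,yr,.33),.12); st()
    seat(float(sys.argv[2]))
E
python3 - <<'E'
import re
s=open('hook.py').read(); i=s.index("    def seat"); j=s.index("    seat(float")
import textwrap
ns=textwrap.dedent(s[i:j]); main=s[s.index("if __name__"):i]
open('hook.py','w').write(s[:s.index("if __name__")]+ns+'if __name__=="__main__":\n    import sys; hook(eval(sys.argv[1]),float(sys.argv[2])); seat(float(sys.argv[2]))\n')
E
python3 -c "
from hook import *
seat(-.08)"
python3 hook.py "(.4475,.343)" .08
python3 - <<'E'
from h import *
manip.move_pose([.4,.25,.42],ori(0))
for n in("scene","top"):
    c,W=grab(n); cv2.imwrite(f"pics/{n}2.png",c["image"]); np.save(f"{n}2.npy",W)
t=cv2.imread('pics/top2.png')[140:290,130:410];s=cv2.imread('pics/scene2.png')[150:300,170:450]
cv2.imwrite('pics/v2.png',cv2.resize(np.vstack([s,t]),None,fx=2,fy=2))
E
```

```text
t28.7 [ 0.653  -0.064   0.2294] F [-0.3514  0.5328  2.2235] M [-0.0344 -0.0348 -0.0087] w0.0415 g25.0
t30.8 [ 0.6523 -0.0638  0.3288] F [-0.3969  0.1745 -0.8684] M [-0.0135 -0.0803  0.0243] w0.0700 g0.0
t34.4 [0.4476 0.3431 0.1543] F [-1.4023  0.7347  1.8065] M [-0.079  -0.0352  0.0101] w0.0419 g25.0
t35.0 [0.4475 0.3431 0.199 ] F [-0.355   0.2487 -0.6228] M [-0.0361 -0.0468 -0.0029] w0.0417 g25.0
t37.5 [0.5443 0.0916 0.2993] F [-0.0282  0.4733  0.1415] M [-0.015  -0.1109  0.043 ] w0.0421 g24.8
t38.9 [0.6444 0.0959 0.275 ] F [-0.2706 -0.0128 -1.5524] M [-0.0697 -0.0844 -0.0185] w0.0420 g24.8
t39.5 [0.6444 0.0959 0.2301] F [-0.0537 -0.1081 -0.3002] M [-0.0327 -0.1004  0.0017] w0.0425 g24.8
t39.8 [0.6449 0.0959 0.2294] F [-1.7929 -1.0573  1.9355] M [-0.0542  0.0831 -0.041 ] w0.0420 g24.8
t40.3 [0.645  0.0958 0.2292] F [-3.6641 -0.9945  6.9979] M [-0.1825  0.3029 -0.0543] w0.0420 g24.9
t42.4 [0.6443 0.0958 0.3288] F [ 0.7544  0.5644 -0.2667] M [-0.0476 -0.0295 -0.0528] w0.0700 g0.0
```

View pics/v2.png

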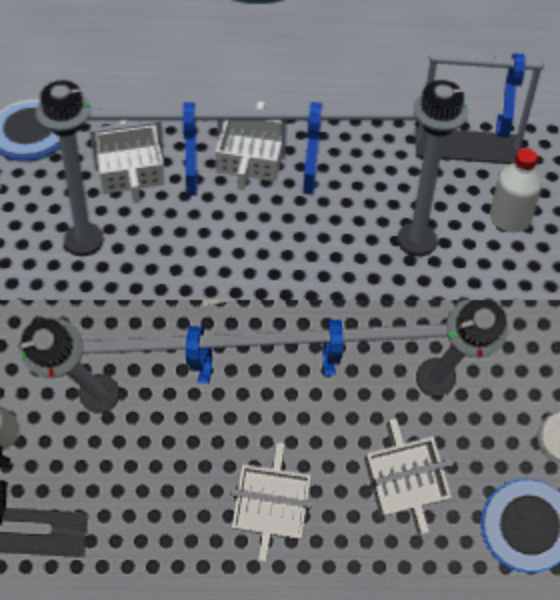

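Both hooks hang on the rail ((195,345) and (335,345) in the top part of the view) and the baskets are unmoved. Next I'll measure the baskets and see which lug-grasp tilts are reachable.

```bash
cat > bk.py <<'E'
from h import *
def baskets(yr=(-.3,.2)):
    c,W=grab("top"); z=W[...,2]; I=c["image"]
    m=(z>.08)&(z<.105)&(W[...,0]<.6)&(W[...,0]>.38)&(W[...,1]>yr[0])&(W[...,1]<yr[1])&(I.max(-1).astype(int)-I.min(-1)<60)
    k,l,s,_=cv2.connectedComponentsWithStats(m.astype(np.uint8)); out=[]
    for i in range(1,k):
        if s[i,4]>60:
            P=W[l==i][:,:2]; r=cv2.minAreaRect(P.astype(np.float32)); d=np.linalg.svd(P-P.mean(0))[2][0]; d*=np.sign(d[1])
            out.append((np.array(r[0]),np.arctan2(-d[0],d[1])))
    # lugs/box too: white pixels, z 0.03..0.05
        if s[i,4]>60:
            b,psi=out[-1]; ex=np.array([np.cos(psi),np.sin(psi)]); ey=np.array([-ex[1],ex[0]]); D=W[...,:2]-b
            u=D@ex; v=D@ey; w=(z>.03)&(z<.055)&(I.min(-1)>110)&(abs(u)>.05)&(abs(u)<.085)&(abs(v)<.03)
            print("basket",b,psi,"lug v -x/+x",[ (np.median(v[w&(q*u>0)]).round(4),(w&(q*u>0)).sum(), u[w&(q*u>0)].min().round(4),u[w&(q*u>0)].max().round(4)) for q in(-1,1)])
    return out
def tgt(b,psi,t,gx=-.066,gz=.030):
    """TCP pose gripping the -x lug of a basket with origin (b, underside z=0)"""
    ex=np.array([np.cos(psi),np.sin(psi),0]); a=np.sin(t)*ex+np.r_[0,0,-np.cos(t)]
    return np.r_[b,0]+gx*ex+np.r_[0,0,gz]+.019*a, ori(psi-np.pi/2,t)
if __name__=="__main__":
    B=baskets()
    for (b,psi),yr in zip(sorted(B,key=lambda q:q[0][1]),(-.08,.08)):
        for t in(0,.1,.2,.3,.4,.5):
            p,o=tgt(b,psi,t); h=rp(0,yr,.028); p2,o2=tgt(h[:2],PSI,t); p2[2]+=h[2]
            f=lambda p,o:None if (q:=manip.inverse_kinematics(p,o)) is None else np.array(q).round(2)
            print(yr,t,f(p,o),f(p+[0,0,.1],o),f(p2,o2),f(p2+np.r_[-.07*RX,.03],o2))
E
python3 bk.py
```

```text
basket [ 0.519  -0.1716] 0.2564832769777805 lug v -x/+x [(np.float64(0.0006), np.int64(41), np.float64(-0.0773), np.float64(-0.0503)), (np.float64(0.0), np.int64(38), np.float64(0.0504), np.float64(0.078))]
basket [0.4846 0.0098] -0.15463697553603928 lug v -x/+x [(np.float64(-0.0003), np.int64(41), np.float64(-0.0773), np.float64(-0.0511)), (np.float64(-0.0004), np.int64(41), np.float64(0.0501), np.float64(0.0766))]
-0.08 0 [-0.44  0.19  2.18 -0.    0.78  0.87] [-0.44  0.04  2.11 -0.    0.99  0.87] [-0.16  0.31  1.95 -0.    0.88  1.36] [-0.18  0.15  2.08 -0.    0.91  1.34]
-0.08 0.1 [-0.49  0.15  2.23  0.11  0.7   0.75] [-0.49 -0.01  2.16  0.09  0.91  0.78] [-0.17  0.26  2.02  0.03  0.76  1.33] [-0.2   0.09  2.15  0.03  0.8   1.3 ]
-0.08 0.2 [-0.54  0.11  2.28  0.25  0.62  0.59] [-0.54 -0.05  2.22  0.19  0.84  0.66] [-0.18  0.21  2.09  0.08  0.65  1.28] [-0.22  0.04  2.22  0.08  0.69  1.25]
-0.08 0.3 [-0.59  0.09  2.33  0.43  0.56  0.38] [-0.59 -0.09  2.26  0.32  0.79  0.52] [-0.2   0.17  2.16  0.14  0.52  1.21] [-0.24 -0.    2.28  0.15  0.58  1.17]
-0.08 0.4 [-0.64  0.08  2.37  0.65
[... 487 characters left out ...]
5  1.74] [-0.   -0.17  2.31 -0.02  0.9   1.74] [ 0.12  0.25  2.03 -0.01  0.76  1.65] [ 0.13  0.08  2.16 -0.01  0.8   1.66]
0.08 0.2 [ 0.01 -0.05  2.45 -0.06  0.55  1.79] [ 0.01 -0.24  2.37 -0.05  0.81  1.77] [ 0.12  0.2   2.1  -0.02  0.64  1.66] [ 0.14  0.03  2.23 -0.03  0.68  1.67]
0.08 0.3 [ 0.03 -0.09  2.51 -0.13  0.43  1.86] [ 0.03 -0.3   2.43 -0.08  0.71  1.81] [ 0.13  0.16  2.17 -0.05  0.51  1.69] [ 0.14 -0.02  2.29 -0.05  0.57  1.7 ]
0.08 0.4 None [ 0.05 -0.36  2.5  -0.14  0.62  1.87] [ 0.13  0.13  2.24 -0.09  0.38  1.73] [ 0.15 -0.06  2.36 -0.09  0.44  1.74]
0.08 0.5 None [ 0.07 -0.41  2.56 -0.22  0.52  1.96] [ 0.14  0.11  2.3  -0.18  0.24  1.82] [ 0.16 -0.09  2.42 -0.16  0.32  1.82]
```

One basket has just been knocked, from y = -0.135 to -0.172. I'll take the other one first: it stands in the first one's carrying path.

```bash
cat > hang.py <<'E'
from bk import *
import sys
T=.3
def hooks():
    c,W=grab("top"); I=c["image"].astype(int); z=W[...,2]; D=W[...,:2]-RM
    m=(I[...,0]>I[...,2]+60)&(I[...,0]>110)&(z>.255)&(z<.28)
    k,l,s,_=cv2.connectedComponentsWithStats(m.astype(np.uint8))
    return [(np.median((D@RX)[l==i]).round(4),np.median((D@RY)[l==i]).round(4),s[i,4]) for i in range(1,k) if s[i,4]>15]
def bar_scene(y0):
    c,W=grab("scene"); z=W[...,2]; I=c["image"]; D=W[...,:2]-RM-[.004,.004]; u=D@RX; v=D@RY
    cv2.imwrite(f"pics/pre{y0}.png",cv2.resize(I[130:290,160:440],None,fx=2.5,fy=2.5))
    c,W=grab("top"); z=W[...,2]; D=W[...,:2]-RM; u=D@RX; v=D@RY
    return W,u,v
if __name__=="__main__":
    side=sys.argv[1]; yr=float(sys.argv[2])
    print("hooks",hooks())
    b,psi=[q for q in baskets() if (q[0][1]>-.06)==(side=="B")][0]
    p,o=tgt(b,psi,T); up=p+[0,0,.11]; back=p-.06*np.r_[np.cos(psi),np.sin(psi),0]+[0,0,.11]
    manip.set_gripper(.045,45); manip.move_pose(up,o); manip.move_linear(p,.12); manip.set_gripper(.004,45); s=st()
    manip.move_linear(p+[0,0,.012],.05); st(); manip.move_linear(up,.12); st()
    h=rp(-.085,yr,.257-.106-.092); p2,o2=tgt(h[:2],PSI,T); p2[2]+=h[2]
    manip.move_linear(np.r_[p2[:2],up[2]],.12,o2); manip.move_linear(p2,.1); st()
    W,u,v=bar_scene(yr); z=W[...,2]
    m=(abs(u+.085)<.02)&(abs(v-yr)<.046)&(z>.125)&(z<.18)
    if m.sum()>5: print("bar: n",m.sum(),"u",u[m].mean(),"v",v[m].min(),v[m].max(),"z",z[m].mean(),"dz/dv,du/dv",np.polyfit(v[m],z[m],1)[0],np.polyfit(v[m],u[m],1)[0])
    np.save("p2.npy",np.r_[p2,o2])
E
python3 hang.py B .08
```

```text
hooks [(np.float64(-0.0013), np.float64(-0.0794), np.int32(77)), (np.float64(-0.0006), np.float64(0.0787), np.int32(82))]
basket [ 0.5189 -0.1713] 0.2561300932919182 lug v -x/+x [(np.float64(-0.0002), np.int64(41), np.float64(-0.0773), np.float64(-0.0504)), (np.float64(-0.0004), np.int64(37), np.float64(0.0501), np.float64(0.0781))]
basket [0.4848 0.0097] -0.15394308160880857 lug v -x/+x [(np.float64(-0.0001), np.int64(42), np.float64(-0.0776), np.float64(-0.05)), (np.float64(0.0), np.int64(39), np.float64(0.0511), np.float64(0.0771))]
t47.5 [0.4253 0.0189 0.0121] F [-1.2944 -0.6192  3.6304] M [ 0.0225  0.2611 -0.0599] w0.0096 g45.0
t47.9 [0.4254 0.019  0.0243] F [-0.546  -0.1447 -2.7837] M [ 0.0358  0.3479 -0.0048] w0.0098 g45.0
t48.8 [0.4243 0.019  0.1208] F [ 0.0623  0.4935 -0.5184] M [0.1333 0.3135 0.0123] w0.0096 g45.0
t50.5 [0.4998 0.0885 0.0711] F [-0.41    0.6171 -1.8781] M [ 0.0139  0.3236 -0.0148] w0.0095 g45.0
bar: n 128 u -0.08467300932099277 v 0.0340919371175577 0.125891617559008 z 0.1531646087609047 dz/dv,du/dv -0.0021023513350555034 0.006168574794792478
```

View pics/pre0.08.png

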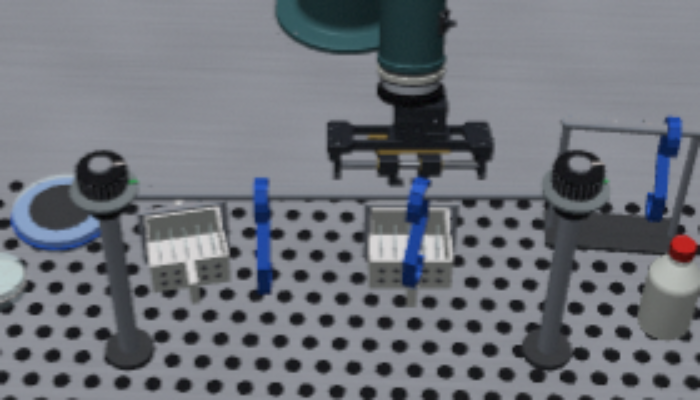

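The basket is held level behind its hook: bar centre about 0.150 high, no sag. The hook is at (415,230) in front of it. Now I'll insert and release.

```bash
cat > ins.py <<'E'
from hang import *
yr=float(sys.argv[1]); dv=float(sys.argv[2]); a=np.load("p2.npy"); p=a[:3]+np.r_[RY*dv,0]
manip.move_linear(p,.05); p=p+np.r_[RX*.085,0]; manip.move_linear(p,.08); st()
manip.move_linear(p-[0,0,.026],.06); f0=st()["contact_force"][2]
for dz in np.arange(.028,.037,.001):
    manip.move_linear(p-[0,0,dz],.02); s=manip.state()
    if s["contact_force"][2]-f0>2.2: break
print("dz",dz); st(); manip.dwell(.3)
manip.set_gripper(.02); manip.dwell(.2); manip.set_gripper(.045); q=p-[0,0,dz]
q=q-np.r_[RX*.09,0]; manip.move_linear(q,.1); manip.move_linear(q+[0,0,.12],.2); st()
manip.move_pose([.40,.0 if yr>0 else -.2,.38],ori(0)); manip.dwell(1)
for n in("scene","top"):
    c,W=grab(n); cv2.imwrite(f"pics/{n}_ins{yr}.png",c["image"])
s=cv2.imread(f"pics/scene_ins{yr}.png")[130:290,160:440]; t=cv2.imread(f"pics/top_ins{yr}.png")[120:280,130:410]
cv2.imwrite(f"pics/ins{yr}.png",cv2.resize(np.vstack([s,t]),None,fx=1.85,fy=1.85,interpolation=cv2.INTER_CUBIC))
z=W[...,2]; D=W[...,:2]-RM; u=D@RX; v=D@RY
m=(abs(u)<.03)&(abs(v-yr)<.046)&(abs(v-yr)>.012)&(z>.10)&(z<.14)
print("bar: n",m.sum(),"u",u[m].mean(),"v",v[m].min(),v[m].max(),"z",z[m].mean(),"dz/dv,du/dv",np.polyfit(v[m],z[m],1)[0],np.polyfit(v[m],u[m],1)[0])
E
python3 ins.py .08 -.0013
```

```text
t52.0 [0.5838 0.0915 0.0705] F [-0.4738  0.1183 -2.5951] M [0.0046 0.3771 0.0074] w0.0090 g45.0
t52.6 [0.5841 0.0915 0.0442] F [-0.2041 -0.1273 -2.0466] M [ 0.0054  0.3323 -0.0225] w0.0101 g45.0
dz 0.031000000000000003
t53.6 [0.5854 0.0917 0.0406] F [ 0.326  -0.4334  2.1393] M [ 0.052  -0.1289  0.0612] w0.0095 g45.0
t56.8 [0.4941 0.0869 0.1589] F [-0.3656 -0.6707  0.287 ] M [0.0033 0.145  0.0401] w0.0448 g0.0
bar: n 88 u -0.0015931621040547134 v 0.03448745947543273 0.12520461260519067 z 0.1229120397718733 dz/dv,du/dv -0.04514644603003668 -0.009295722652823184
```

View pics/ins0.08.png

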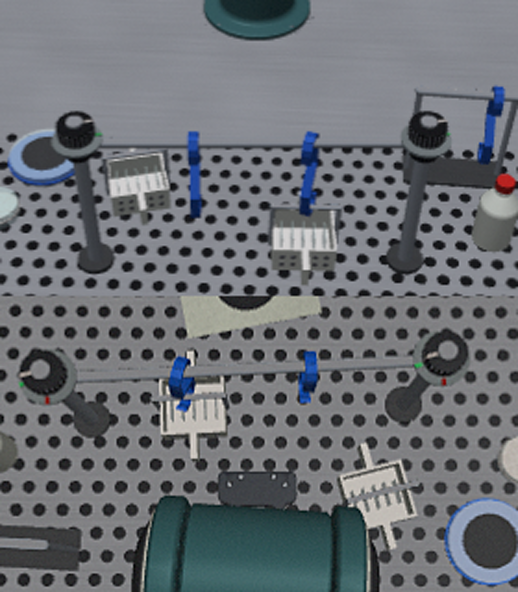

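Basket B hangs in its hook (scene part px (305,235)). The knocked basket is next.

```bash
python3 hang.py A -.08
```

```text
hooks [(np.float64(-0.0024), np.float64(-0.0794), np.int32(78)), (np.float64(-0.0006), np.float64(0.0793), np.int32(82))]
basket [ 0.5189 -0.1718] 0.2564458560787682 lug v -x/+x [(np.float64(0.0004), np.int64(42), np.float64(-0.0772), np.float64(-0.0503)), (np.float64(0.0008), np.int64(39), np.float64(0.0501), np.float64(0.0777))]
t62.7 [ 0.4606 -0.1873  0.012 ] F [-0.6089 -1.0086  1.8884] M [-0.0386  0.2339 -0.0729] w0.0097 g45.0
t63.1 [ 0.4605 -0.1871  0.0241] F [-0.2156 -0.1432 -2.4262] M [-0.0543  0.4399 -0.0174] w0.0093 g45.0
t64.1 [ 0.4598 -0.1866  0.1209] F [ 0.4979 -0.1565 -3.0794] M [-0.0551  0.4584  0.0513] w0.0097 g45.0
t65.9 [ 0.5079 -0.0715  0.0711] F [-0.1739  0.95   -2.0328] M [0.0081 0.3697 0.0194] w0.0100 g45.0
bar: n 128 u -0.08453100785160582 v -0.1259203468891969 -0.03581336617897621 z 0.1531023712704174 dz/dv,du/dv 0.015350117516810724 0.001754625004574693
```

View pics/pre-0.08.png

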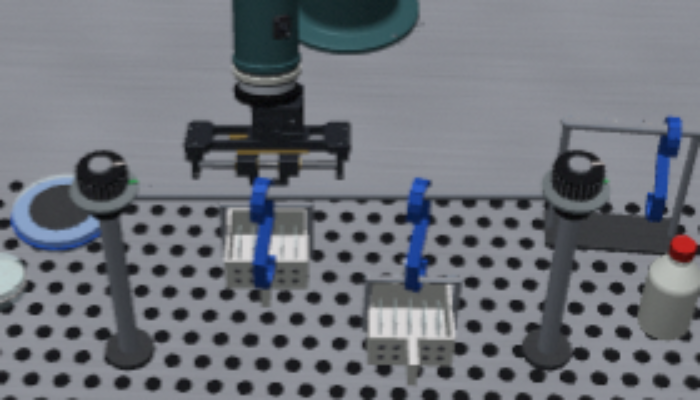

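The second basket is level behind the right-hand hook ((262,240)), and basket B still hangs at (410,320).

```bash
python3 ins.py -.08 .0008; python3 - <<'E'
from hang import *
for k in range(3):
    manip.dwell(2.5); c,W=grab("top"); z=W[...,2]; D=W[...,:2]-RM; u=D@RX; v=D@RY; st()
    for yr in(.08,-.08):
        m=(abs(u)<.03)&(abs(v-yr)<.046)&(abs(v-yr)>.012)&(z>.10)&(z<.14)
        r=(abs(u)<.05)&(abs(v-yr)<.055)&(z>.06)&(z<.09)&(c["image"].min(-1)>110)
        print(yr,m.sum(),"u",u[m].mean(),"v",v[m].min(),v[m].max(),"z",z[m].mean(),"slopes",np.polyfit(v[m],z[m],1)[0],np.polyfit(v[m],u[m],1)[0],"rim plane",r.sum(),np.linalg.lstsq(np.c_[u[r],v[r],np.ones(r.sum())],z[r],rcond=None)[0])
print(hooks())
E
```

```text
t67.5 [ 0.5918 -0.0661  0.0706] F [-0.1142  0.6899 -2.2222] M [ 0.0446  0.5174 -0.0026] w0.0096 g45.0
t68.1 [ 0.5921 -0.0661  0.0442] F [-0.4896  0.5078 -2.3368] M [0.0229 0.396  0.0087] w0.0095 g45.0
dz 0.031000000000000003
t69.1 [ 0.5933 -0.0663  0.0405] F [-0.6201 -0.4038  0.6206] M [0.0313 0.108  0.026 ] w0.0096 g45.0
t72.3 [ 0.502  -0.0705  0.1589] F [-0.5796  0.4067  0.7543] M [0.0489 0.1854 0.0265] w0.0449 g0.0
bar: n 82 u -0.0012856467599298334 v -0.12536752750932678 -0.03581455219868744 z 0.12256108351873204 dz/dv,du/dv 0.02714943425708459 0.0031507984994116104
t77.4 [ 0.4  -0.2   0.38] F [ 0.4884  0.078  -0.3577] M [-0.0177 -0.0551 -0.0536] w0.0451 g0.0
0.08 86 u -0.0015285402228117117 v 0.034477402815519594 0.1251413740915525 z 0.1232151154248964 slopes -0.02227675611915792 -0.008883866654654479 rim plane 193 [-0.0096 -0.0217  0.0727]
-0.08 81 u -0.0013189442857212117 v -0.12525337611347453 -0.0357788558039119 z 0.1225018150520379 slopes 0.034676585329172886 -0.0006209540848596491 rim plane 199 [-0.0086  0.0037  0.0718]
t80.0 [ 0.4  -0.2   0.38] F [-0.5064 -0.6743 -0.4409]
[... 299 characters left out ...]
8018173 z 0.12271239627646077 slopes 0.03488590174255691 -0.001614127256848498 rim plane 200 [0.0046 0.0094 0.0725]
t82.5 [ 0.4  -0.2   0.38] F [ 0.6199 -0.3069 -0.0959] M [-0.018  -0.0968  0.0051] w0.0451 g0.0
0.08 87 u -0.0013564196221413243 v 0.03439813756238179 0.12546385178299854 z 0.1226348932862658 slopes -0.0436827559214466 -0.006945394540015594 rim plane 194 [-0.0128 -0.0267  0.0734]
-0.08 80 u -0.0012141475783649946 v -0.12547904131113766 -0.03583255389630791 z 0.12262912772846475 slopes 0.02714919529779114 -0.00011536147908096877 rim plane 197 [ 0.0015 -0.0009  0.0715]
[(np.float64(-0.001), np.float64(-0.0787), np.int32(87)), (np.float64(-0.001), np.float64(0.0794), np.int32(82))]
```

View pics/ins-0.08.png

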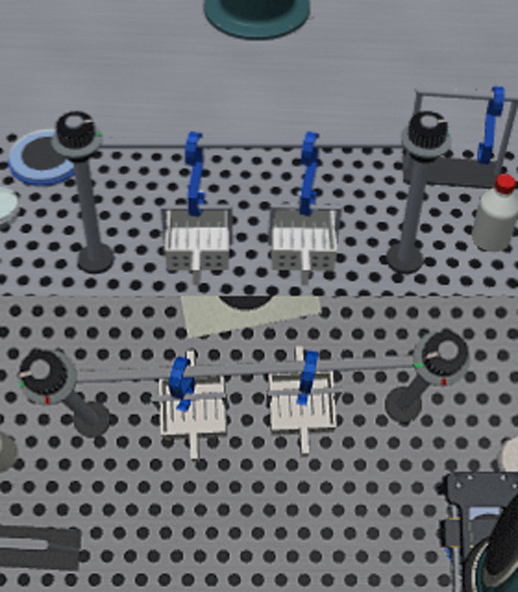

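Both baskets hang level (rim slopes at most about 1.5°, at the depth-noise level), still and centred on their hooks. The collars are at green and nothing else has moved, so I'm handing in.

```bash
python3 -c "
from h import *
print(manip.close_job())"
```

```text
the job is handed in; nothing more can be done
None
```

Both collars are locked and the two baskets present hang level and still in their hooks on the rail; the job is handed in at about 83 s, with no verdict shown.

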